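Store a sample tray through a spring gate

ROBOT

A 7-joint arm with a two-finger parallel gripper is mounted at the origin on a cart in front of the work surface, level with it; the furniture and walls round the work are solid. World frame = base frame: x ahead of the robot, y to its left, z up, the work surface at z = 0. Lengths are in m, angles in rad, forces in N, time in s.
With the tool pointing down it reaches from about 0.425 to 0.875 m from the base axis. Payload 8.4 kg.
Tool frame: the origin (TCP) lies between the finger pads; the fingertips stand 25 mm ahead of it and the grasp point (between the pads) lies 6 mm ahead of it; z points along the fingers, y is the direction in which the jaws open and shut (so a half turn about z gives the same grasp; the last joint's range is limited). The gripper opens to 85 mm and grips with 20 to 120 N. Pads are 22 mm wide; open, the fingers measure 114 mm over their backs; the gripper's body (76 mm by 85 mm) begins 54 mm behind the grasp point. The pads swing forward as they close: fully open they stand 13 mm farther back than shut.
Start: joints at [-1.285, 0.333, 0.04, 1.465, -0.013, 1.343, -0.059], TCP at [0.244, 0.602, 0.256] pointing down, gripper open.
Joint ranges: [-2.58, 2.58], [-0.38, 2.09], [-1.3, 1.39], [0.25, 2.4], [-1.5, 4.64], [0.08, 2.09], [-2.65, 2.65]. Speed limits (rad/s): [2.22, 2.22, 2.79, 2.79, 3.14, 3.14, 3.14].

INTERFACE

Orientations are given as a 3x3 rotation matrix whose columns are the frame's x, y, z axes.
In Python, from cell import env gives the robot as it stands. Calls block until the motion is done:
- env.goto(position, orientation): joint-space move of the TCP to a pose.
- env.move_straight(position, speed=0.15, orientation=None, threshold=None): straight line of the TCP; orientation=None keeps the orientation; speed is the mean speed in m/s. With threshold (N) it stops when the force on the tool has changed by that much, and returns True; else False.
- env.movej(angles): joint-space move.
- env.command_gripper(opening, f_grip=None): opening from 0.0 (shut) to 1.0 (fully open); f_grip is the grip in N (None keeps the last); returns when the fingers have stopped.
- env.dwell(seconds).
- env.solve_ik(position, orientation): joint angles nearest the present ones, or None.
- env.get_obs(): the state.
- env.get_image(name): name is "scene" or "top" or "wrist"; returns a dict with "image" (480x640x3 uint8, blue, green, red), "mtx" (3x3 intrinsics, pixels), "R" (3x3) and "t" (3): a world point X has camera coordinates R X + t; the wrist camera has in their place "T_tool_cam" (4x4, takes a point from camera to tool coordinates, whose origin is the TCP and whose axes are the flange's). Camera axes: x right, y down, z forward; pixel columns grow to the right and rows downward; lengths in m; the calibration is good to about 2 mm. A picture is of the moment at which its call begins: read the wrist's pose just before it. There is no depth.
A pose or a line that the arm cannot do raises env.Unreachable and nothing moves.
- env.close_job(): hands the job in, once; it reports no verdict.
Trained networks look in a picture, given as the dict that the camera call returned (one of the last four; its "shot" number tells which), for a name from the list of things; names that differ only in an ending like _2 or _b are one class to them, and where a whole thing is asked for, a point or a joint stands for the part that bears it (a point fixed in the world has none). Each returns a list of dicts, best first, with "score" (0 to 1); they miss things now and then, are a little off and sometimes report something else, mostly with a low value. They report only what shows in the picture. A call takes as long as a camera call.
- env.look_for(picture, target): "at" ([column, row] as shares, 0 to 1, of the picture: columns of its width, rows of its height, amid what is visible of it).
The state is a dict: "t": time; "joints": joint angles; "joint_vel": joint speeds; "joint_efforts": joint torques, N m; "eef_pos": TCP position; "eef_rot": TCP orientation; "contact_force": force on the tool from outside, world axes, zero at the start; "wrist_torque": the same for the moment, N m; "grip_width": opening from 0.0 (shut) to 1.0 (fully open).
Only numpy, scipy, OpenCV 4.12 (cv2) and the standard library are available. Lean on these libraries where they do the work, as an engineer would, in place of code of your own. Each camera call takes 0.05 s, during which the arm holds its last target.

TASK

Put the sample tray that stands next to the keeper (not the one far left) away in the grey tray keeper: set it lengthwise in the open lane in front of the gate and push it along the lane through the two spring flaps, gently, until you feel the sliding stop at the back give way a few millimetres, but do not shove that stop to its end. Then take the hand out so that both flaps shut behind the tray. Keep the tray about level and do not shift the mug, the white bowl or the scoop.

Things in the scene. Friction and masses are not known exactly. Their poses are not given: they have to be found in the camera images.
- tray_center (a point): the loose oblong metal tray of light brown beans, left of the keeper: 98 x 143 mm over the rim, 28 mm high, 0.15 to 0.3 kg. Centre point, 14 mm above its underside; y runs along the 143 mm length, x along the width, z up; both ends alike. Walls lean outward, 4 to 8 mm thick; pinch the rim from above. The middle of an end wall's rim lies 67 mm from the centre along y
- gate (a point): gate of the tray keeper (fixed low grey and metal box): mid-width, in the plane of the shut flaps, on the lane floor, 6 mm above the counter. x points inward (the way to push), y left, z up. Two rails 13 mm high, 98 mm apart, guide the tray, its length along x, from x = -150 to +215 mm. The tray's foot is narrower: 3 mm play each side. Flaps can shut once the tray's centre is beyond x = 143 mm
- lane (a point): lane floor 76 mm in front of the gate (gate x = -76 mm), axes as the gate's. Here the lane is open from above: a tray with its centre over this point stands just clear of the shut flaps, its rear end 148 mm in front of the gate
- slot (a point): hand slot in the roof of the box behind the gate: its middle, at the roof's top, 54 mm above the lane floor, at gate x = 85 mm; axes as the gate's. The box is 190 mm wide. The slot is 92 mm wide, open from gate x = 0 to 170 mm, so that fingers behind the tray can follow it in; beyond that the roof is closed. The tray does not fit through the slot
- flap_left (a joint): left gate flap, rad: 0 shut, grows as it swings inward about an upright pin 78 mm left of the lane middle, up to 1.7. The leaf is 75 mm long, 4 mm thick, 16 to 42 mm above the lane floor. A weak spring (0.02 N m shut, about 0.05 N m wide open) shuts it; pushing the tray through takes some 1 to 5 N in all
- flap_right (a joint): right gate flap, mirror image of the left one, rad: 0 shut, grows as it swings inward
- stop (a joint): friction-held stop under the closed roof, pad 60 mm wide, 4 to 26 mm over the lane floor. m: 0 at first, grows as the tray pushes it inward, end at 0.014. Its place is not told: the tray meets it with its centre anywhere from gate x = 145 to 172 mm. It gives at about 8 N more and stays where pushed. 0.0015 to 0.011 is good: press on about 5 mm after first touch
- mug: bystander: mug, 85 mm wide, 91 mm high; origin at the centre of its underside
- bowl: bystander: white bowl, 92 mm wide, 62 mm high; origin at the centre of its underside
- scoop: bystander: metal bean scoop, 186 mm long, 56 mm high; origin at the centre of its underside

How it is judged:
By the outcome, as a careful person would: the job done as asked, in the order asked, and still so for the second after the job is handed in, with the robot touching nothing.
It also fails if it takes over 58 s, if anything falls off the work surface, if the arm or the gripper's body presses on something with over 40 N, if the wrist force passes 120 N, or if a joint passes its speed limit or range.

## Working session

There is one attempt and no reset: what is moved stays moved. The work goes in short steps, each a Python script; the robot and the scene stay as the last script left them, time stands still between calls to the robot, and variables do not carry over. Pictures are saved under pics/ and viewed, and the job is handed in when it is done.

```bash
mkdir -p pics; ls; python3 - <<'E'
from cell import env
import cv2,numpy as np
o=env.get_obs();print(o['t'],o['eef_pos'],o['eef_rot'],o['contact_force'])
for n in("scene","top"):
    p=env.get_image(n);cv2.imwrite(f"pics/{n}0.png",p["image"]);print(n,p["mtx"].tolist(),p["R"].tolist(),p["t"].tolist())
    for t in("tray_center","gate","lane","slot","flap_left","flap_right","mug","bowl","scoop"):
        try:print(t,[(np.round(np.array(d["at"])*[640,480],1).tolist(),round(d["score"],2)) for d in env.look_for(p,t)])
        except Exception as e:print(t,e)
print(env.get_obs()['t'])
E
```

```text
pics
0.0 [0.24383074 0.60208278 0.25541185] [[-9.26878741e-01  3.75360506e-01 -5.37561202e-04]
 [ 3.75360882e-01  9.26877444e-01 -1.55295042e-03]
 [-8.46629006e-05 -1.64117617e-03 -9.99998650e-01]] [-0.14175512 -1.04944281  0.66512374]
scene [[600.8482300927618, 0.0, 321.69837442875405], [0.0, 600.8482300927618, 240.83002095515826], [0.0, 0.0, 1.0]] [[-0.41760671971263574, -0.9084711527579034, 0.016875789094987458], [-0.5711848850220791, 0.24802786829455317, -0.7824512787845478], [0.7066487492192755, -0.33639610752204935, -0.6224830954097046]] [0.36939636517873864, 0.26902665605739434, 1.6517924414316203]
tray_center [([290.7, 264.9], 0.66)]
gate [([389.5, 237.6], 0.57)]
lane [([389.7, 234.9], 0.82)]
slot [([390.6, 235.3], 0.65)]
flap_left [([372.3, 225.7], 0.59)]
flap_right [([384.0, 239.9], 0.4)]
mug []
bowl [([241.0, 298.5], 0.63)]
scoop [([390.2, 231.8], 0.73), ([192.3, 289.9], 0.64)]
top [[515.698887449631, 0.0, 323.4806276046333], [0.0, 515.698887449631, 237.4127253968468], [0.0, 0.0, 1.0]] [[-0.001886449316930744, -0.9999756190372435, 0.006723290865063056], [-0.9976155932192775, 0.0014180730471097425, -0.06900084952072877], [0.06898963309602281, -0.006837426410181664, -0.9975939455135849]] [0.16375065292236962, 0.5094691311467127, 1.5240050277643187]
tray_center [([278.1, 260.7], 0.86), ([379.7, 263.2], 0.47)]
gate [([412.8, 255.5], 0.63), ([170.1, 251.8], 0.26)]
lane [([411.8, 252.2], 0.6)]
slot [([413.5, 253.4], 0.6)]
flap_left [([413.9, 253.4], 0.67), ([376.7, 239.2], 0.57)]
flap_right []
mug [([444.8, 202.0], 0.55)]
bowl [([209.9, 290.8], 0.68)]
scoop [([171.5, 254.4], 0.71)]
1.0
```

View pics/scene0.png

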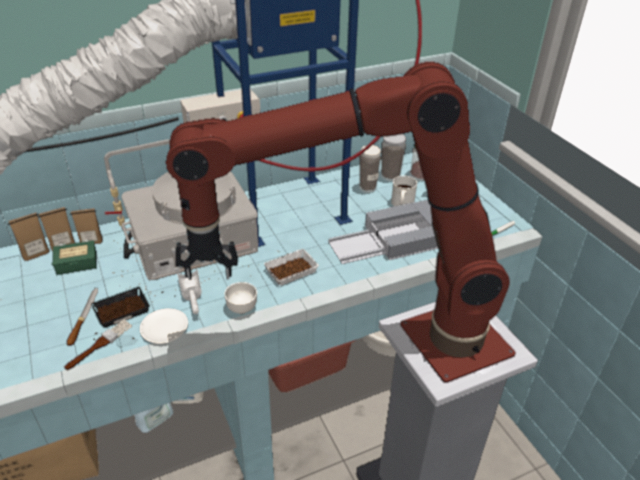

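View pics/top0.png

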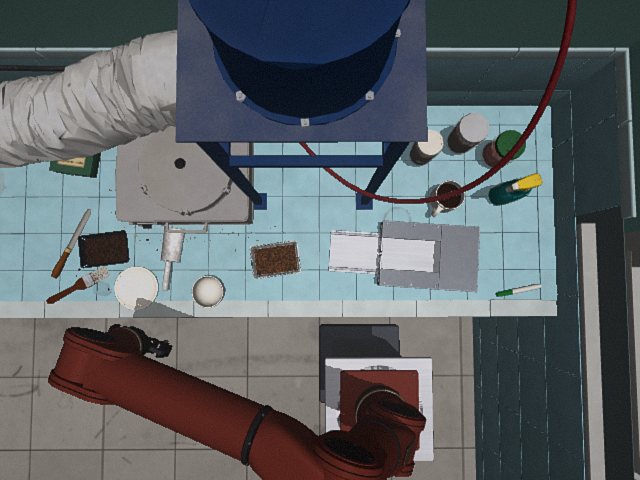

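```bash
python3 - <<'E'
import cv2
i=cv2.imread('pics/top0.png')
cv2.imwrite('pics/topcrop.png',cv2.resize(i[160:340,230:490],(780,540),interpolation=cv2.INTER_CUBIC))
i=cv2.imread('pics/scene0.png')
cv2.imwrite('pics/scenecrop.png',cv2.resize(i[150:330,230:490],(780,540),interpolation=cv2.INTER_CUBIC))
E
```

```text
(no output)
```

View pics/topcrop.png

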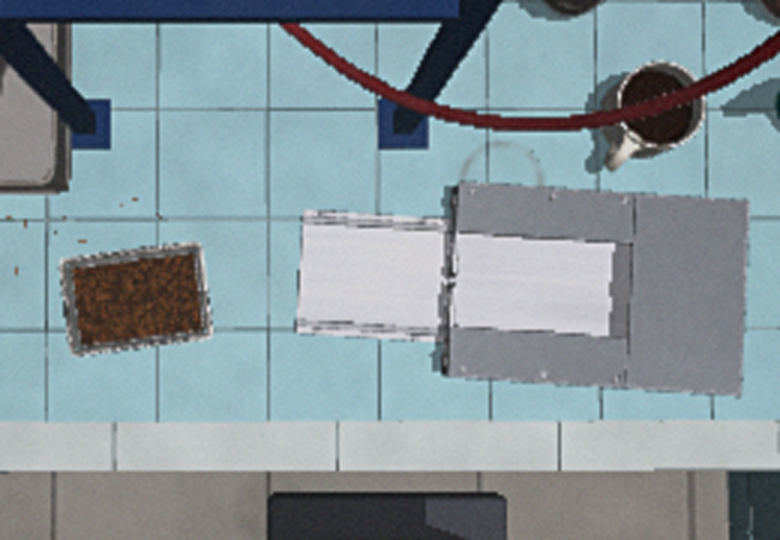

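View pics/scenecrop.png

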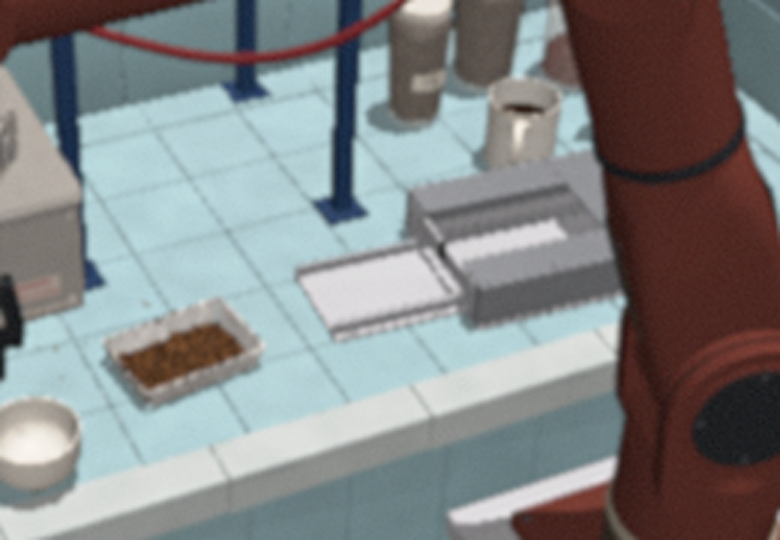

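The loose tray of beans is at top-picture pixel (275,260), the lane at about (353,252), the gate at about (380,253) and the box at (380–480, 222–291). The mug is at (447,195), and the bowl at (208,291) and the scoop at (172,250) are further left. Next I convert these pixels to world positions.

```bash
cat > h.py <<'E'
import numpy as np,cv2
TOP=dict(mtx=np.array([[515.698887449631,0,323.4806276046333],[0,515.698887449631,237.4127253968468],[0,0,1]]),R=np.array([[-0.001886449316930744,-0.9999756190372435,0.006723290865063056],[-0.9976155932192775,0.0014180730471097425,-0.06900084952072877],[0.06898963309602281,-0.006837426410181664,-0.9975939455135849]]),t=np.array([0.16375065292236962,0.5094691311467127,1.5240050277643187]))
def ray(p,uv,z):
    d=p["R"].T@np.linalg.solve(p["mtx"],[uv[0],uv[1],1]);c=-p["R"].T@p["t"]
    return c+d*(z-c[2])/d[2]
def proj(p,X):
    q=p["mtx"]@(p["R"]@np.array(X)+p["t"]);return q[:2]/q[2]
E
python3 - <<'E'
from h import *
c=lambda u,v:(230+u/3-.33,160+v/3-.33)
def show(n,l,z):
    P=np.array([ray(TOP,c(*q),z)for q in l]);print(n,np.round(P,4).tolist(),'mean',P.mean(0).round(4));
    print('  sides',[round(float(np.linalg.norm(P[i]-P[i-1])),4) for i in range(len(P))]); return P
P=show('tray',[(63,262),(200,244),(213,332),(75,355)],.028)
a=(P[1]+P[2]-P[0]-P[3]);print(np.degrees(np.arctan2(a[1],a[0])))
P=show('roof',[(456,183),(748,200),(741,395),(446,376)],.060)
a=(P[1]+P[2]-P[0]-P[3]);a/=np.linalg.norm(a);print(a,np.degrees(np.arctan2(a[1],a[0])))
f=(P[0]+P[3])/2;print('front mid',f)
P=show('slot',[(456,233),(632,243),(628,337),(449,326)],.060)
show('laneend',[(305,212),(297,332)],.019)
show('flap',[(449,280)],.04)
E
```

```text
tray [[0.4808, 0.3786, 0.028], [0.4984, 0.2435, 0.028], [0.4116, 0.2305, 0.028], [0.3893, 0.3661, 0.028]] mean [0.445  0.3047 0.028 ]
  sides [0.0924, 0.1363, 0.0878, 0.1374]
-81.6133743547213
roof [[0.5554, -0.0064, 0.06], [0.5385, -0.2902, 0.06], [0.3499, -0.2792, 0.06], [0.3688, 0.005, 0.06]] mean [ 0.4532 -0.1427  0.06  ]
  sides [0.187, 0.2843, 0.1889, 0.2848]
[-0.06280887 -0.99802557  0.        ] -93.601053399303
front mid [ 0.46208938 -0.00071001  0.06      ]
slot [[0.5068, -0.006, 0.06], [0.4968, -0.1766, 0.06], [0.4059, -0.1711, 0.06], [0.4168, 0.0017, 0.06]] mean [ 0.4566 -0.088   0.06  ]
  sides [0.0903, 0.1709, 0.0911, 0.1732]
laneend [[0.5308, 0.1394, 0.019], [0.4115, 0.1477, 0.019]] mean [0.4711 0.1435 0.019 ]
  sides [0.1195, 0.1195]
flap [[0.462, -0.001, 0.04]] mean [ 0.462 -0.001  0.04 ]
  sides [0.0]
```

```bash
cat >> h.py <<'E'
G0=np.array([.462,-.002]);g=np.array([-.0628,-.998]);g/=np.linalg.norm(g);gl=np.array([-g[1],g[0]])
def gp(x,z,y=0): # gate coords -> world, z in world
    p=G0+g*x+gl*y;return [p[0],p[1],z]
def ori(a): # tool y = -a (a: 2d dir), z down
    a=np.array(a)/np.linalg.norm(a);y=np.array([-a[0],-a[1],0]);z=np.array([0,0,-1.]);return np.column_stack([np.cross(y,z),y,z])
def wcam(o,p):
    T=np.eye(4);T[:3,:3]=o["eef_rot"];T[:3,3]=o["eef_pos"];W=T@p["T_tool_cam"];R=W[:3,:3].T
    return dict(mtx=p["mtx"],R=R,t=-R@W[:3,3])
E
python3 - <<'E'
from h import *
from cell import env
th=np.radians(-81.6);a=np.array([np.cos(th),np.sin(th)])
r=np.array([.445,.3047])-.067*a
R=ori(a);Rg=ori(g)
print(r)
for n,p,o in [('pre',[*r,.17],R),('gr',[*r,.037],R),('lane',gp(-143,.06) if 0 else gp(-.143,.06),Rg),('lanehi',gp(-.143,.2),Rg),('low',gp(-.16,.035),Rg),('end',gp(.09,.035),Rg)]:
    q=env.solve_ik(p,o);print(n,np.round(p,3),None if q is None else np.round(q,2))
env.goto([*r,.17],R)
o=env.get_obs();p=env.get_image("wrist");cv2.imwrite("pics/w1.png",p["image"])
np.savez('w1.npz',**{k:v for k,v in wcam(o,p).items()})
print(o['t'],o['eef_pos'],o['contact_force'],p["T_tool_cam"])
E
```

```text
[0.43521244 0.37098125]
pre [0.435 0.371 0.17 ] [-0.89  0.24  0.12  1.77 -0.03  1.13  0.96]
gr [0.435 0.371 0.037] [-0.87  0.39  0.1   1.88 -0.05  0.87  0.97]
lane [0.471 0.141 0.06 ] [-0.73  0.23  0.39  2.07 -0.11  0.87  1.23]
lanehi [0.471 0.141 0.2  ] [-0.77  0.04  0.41  1.93 -0.02  1.17  1.15]
low [0.472 0.158 0.035] [-0.73  0.28  0.35  2.07 -0.13  0.82  1.21]
end [ 0.456 -0.092  0.035] [-0.62  0.27  0.8   2.16 -0.27  0.81  1.87]
2.1917 [0.434667   0.37231521 0.17040602] [ 0.1525614  -0.0270113   0.82961055] [[-1.56715906e-04 -9.49689403e-01 -3.13193253e-01  8.01918794e-02]
 [ 9.99999614e-01  1.21783546e-04 -8.69662377e-04  1.91126996e-04]
 [ 8.64050929e-04 -3.13193268e-01  9.49689018e-01 -1.17876132e-01]
 [ 0.00000000e+00  0.00000000e+00  0.00000000e+00  1.00000000e+00]]
```

View pics/w1.png

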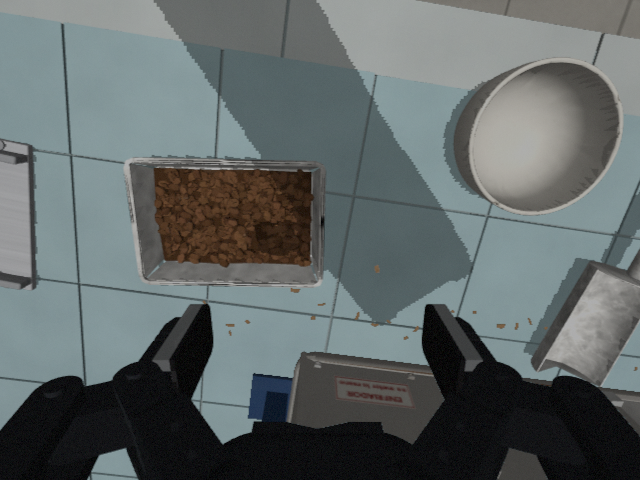

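The wrist picture shows the tray rim corners at about (125,159), (326,163), (322,285) and (142,286), and the lane's open end at the left edge at (33,146)–(35,288). The beans lie well below the rim.

```bash
python3 - <<'E'
from h import *
p=dict(np.load('w1.npz'))
P=np.array([ray(p,q,.028) for q in [(125,159),(326,163),(322,285),(142,286)]])
print(P.round(4).tolist(),P.mean(0).round(4),[round(float(np.linalg.norm(P[i]-P[i-1])),4) for i in range(4)])
a=P[0]+P[3]-P[1]-P[2];print(np.degrees(np.arctan2(a[1],a[0])))
print('right end rim mid',(P[1]+P[2])/2)
for q in[(33,146),(35,288)]:print(ray(p,q,.012))
i=cv2.imread('pics/w1.png');cv2.imwrite('pics/w1c.png',cv2.resize(i[130:310,0:350],(0,0),fx=2.28,fy=2.28,interpolation=cv2.INTER_CUBIC))
E
```

```text
[[0.405, 0.232, 0.028], [0.3871, 0.3717, 0.028], [0.4811, 0.3832, 0.028], [0.5026, 0.2436, 0.028]] [0.444  0.3076 0.028 ] [0.0983, 0.1409, 0.0947, 0.1412]
-81.95224394718454
right end rim mid [0.43409698 0.37743451 0.028     ]
[0.40846428 0.1572792  0.012     ]
[0.5266655  0.14809885 0.012     ]
```

View pics/w1c.png

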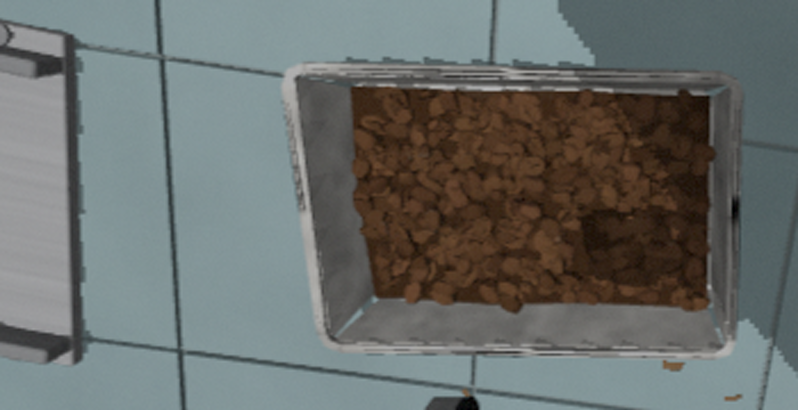

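```bash
python3 - <<'E'
from h import *
from cell import env
th=np.radians(-81.8);a=np.array([np.cos(th),np.sin(th)])
r=np.array([.4445,.306])-.067*a;R=ori(a)
env.command_gripper(.42,f_grip=40)
env.goto([*r,.07],R)
print(env.move_straight([*r,.036],speed=.04,threshold=5))
o=env.get_obs();print(o['t'],o['eef_pos'],o['contact_force'],o['grip_width'])
env.command_gripper(0,f_grip=80)
o=env.get_obs();print(o['t'],o['eef_pos'],o['contact_force'],o['wrist_torque'],o['grip_width'])
p=env.get_image("wrist");cv2.imwrite("pics/w2.png",p["image"])
E
```

```text
False
4.2583 [0.43507482 0.37242877 0.03617584] [-0.45164317 -0.19215678 -0.04209542] 0.42269151323950077
4.675 [0.43502849 0.37255047 0.03656873] [-1.04005034  0.92703925  5.85913249] [-0.79259551  0.1987385  -0.12569141] 0.019287027573851052
```

View pics/w2.png

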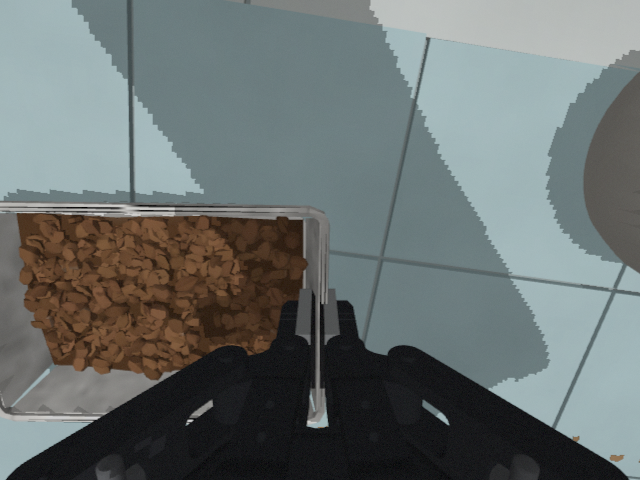

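The wrist picture shows the end wall between the pads at about (318,310). I lift it and check.

```bash
python3 - <<'E'
from h import *
from cell import env
o=env.get_obs();p=o['eef_pos']
env.move_straight([p[0],p[1],.11],speed=.08)
env.dwell(.15)
o=env.get_obs();print(o['t'],o['eef_pos'],o['contact_force'],o['wrist_torque'],o['grip_width'])
q=env.get_image("wrist");cv2.imwrite("pics/w3.png",q["image"]);np.savez('w3.npz',**wcam(o,q))
q=env.get_image("scene");cv2.imwrite("pics/s3.png",cv2.resize(q["image"][150:330,200:460],(780,540)))
E
```

```text
5.95 [0.43480714 0.3723204  0.10942621] [-0.40014252 -0.83168409 -3.00018874] [ 0.18657669 -0.00723669  0.00532852] 0.013597019230192976
```

View pics/w3.png

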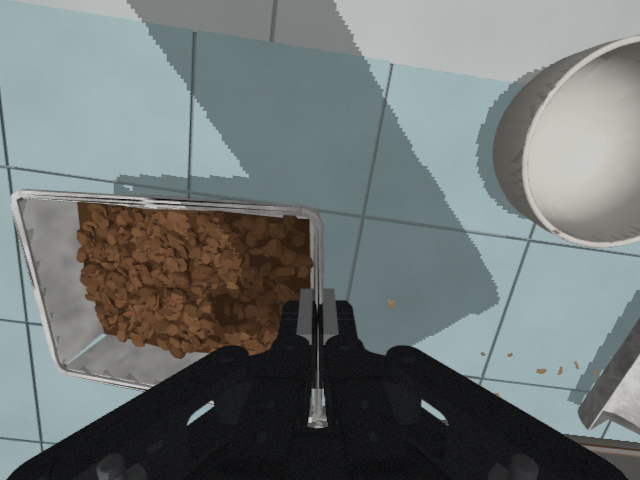

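View pics/s3.png

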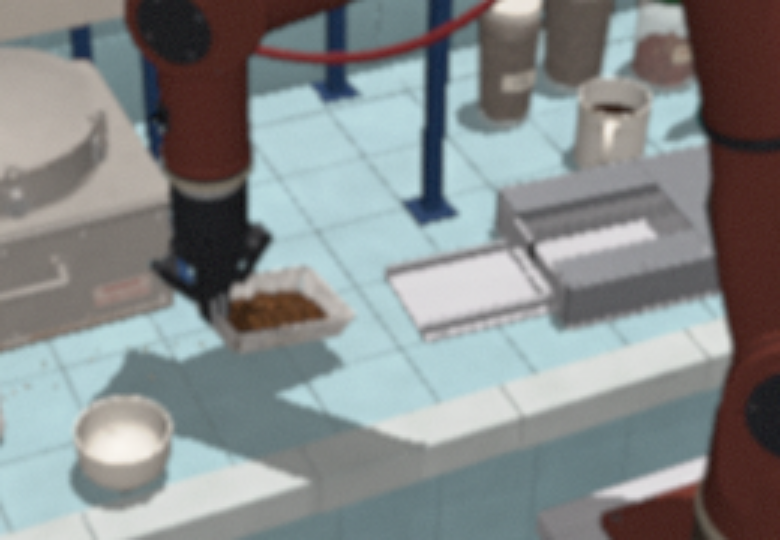

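```bash
python3 - <<'E'
from h import *
from scipy.optimize import least_squares
def fit(f,uv,tz):
    p=dict(np.load(f)); c=-p['R'].T@p['t']
    th=np.radians(-81.8)
    # params: mid of near rim outer edge (x,y,z), yaw, pitch, roll
    def pts(v):
        x,y,z,yaw,pit=v
        a=np.array([np.cos(yaw)*np.cos(pit),np.sin(yaw)*np.cos(pit),-np.sin(pit)]);l=np.array([-np.sin(yaw),np.cos(yaw),0])
        b=np.array([x,y,z]);return [b+.143*a-.049*l,b+.143*a+.049*l,b+.049*l*-1,b+.049*l]
    # a points -y => l = (+x)
    def res(v):
        P=pts(v);r=[]
        for X,q in zip(P,uv):
            if q is not None:r+=list(proj(p,X)-q)
        return r
    s=least_squares(res,[.435,.377,tz,th,0.],x_scale=[.01,.01,.01,.1,.1]);print(f,s.x,np.degrees(s.x[3:]),s.cost)
fit('w3.npz',[(13,194),(62,374),(323,208),None],.10)
fit('w1.npz',[(125,159),(142,286),(326,163),(322,285)],.028)
E
```

```text
w3.npz [ 0.43656466  0.37526004  0.09487397 -1.41954285  0.21401457] [-81.33381414  12.26213136] 0.0010969224706939592
w1.npz [ 0.43714966  0.37831803  0.01783526 -1.4487567  -0.05659837] [-83.0076442   -3.24284774] 0.7034320010294942
```

```bash
cat >> h.py <<'E'
from scipy.optimize import least_squares
def fit(f,uv,tz,L=.143,W=.098):
    p=dict(np.load(f)) if isinstance(f,str) else f
    def pts(v):
        x,y,yaw,pit,rol=v
        from scipy.spatial.transform import Rotation as Ro
        M=Ro.from_euler('ZYX',[yaw,pit,rol]).as_matrix()
        b=np.array([x,y,tz]);a=M[:,0];l=M[:,1];return [b+L*a-W/2*l,b+L*a+W/2*l,b-W/2*l,b+W/2*l]
    def res(v):
        r=[]
        for X,q in zip(pts(v),uv):
            if q is not None:r+=list(proj(p,X)-q)
        return r+[v[4]*20]
    s=least_squares(res,[.435,.377,-1.42,0.,0.],x_scale=[.01,.01,.1,.1,.1]);return s.x[:2].round(4),np.degrees(s.x[2:]).round(2),np.round(res(s.x),1)
E
python3 - <<'E'
from h import *
for z in(.095,.101,.105):print(fit('w3.npz',[(13,194),(62,374),(323,208),None],z))
for z in(.022,.028):print(fit('w1.npz',[(125,159),(142,286),(326,163),(322,285)],z))
E
```

```text
(array([0.4365, 0.3753]), array([-8.133e+01,  1.230e+01, -1.000e-02]), array([-0., -0.,  0.,  0., -0.,  0., -0.]))
(array([0.4352, 0.3751]), array([-81.03,  14.26,   0.22]), array([-0.1, -1. ,  0.5,  0.8, -0.3,  0.3,  0.1]))
(array([0.4343, 0.375 ]), array([-80.84,  15.54,   0.37]), array([-0.2, -1.6,  0.9,  1.4, -0.4,  0.4,  0.1]))
(array([0.4361, 0.3781]), array([-82.63,  -1.4 ,   0.56]), array([-0.6,  0.3, -0. , -0.8, -0.1, -0.5,  0.8,  1.2,  0.2]))
(array([0.4349, 0.378 ]), array([-82.21,   1.01,   0.25]), array([-1.3,  0. ,  0.5, -1.2, -0.3, -1.3,  1.4,  3. ,  0.1]))
```

```bash
cat >> h.py <<'E'
from scipy.spatial.transform import Rotation as Ro
def tilt(a,deg):
    a=np.array([*a,0.])/np.linalg.norm(a);ax=np.cross(a,[0,0,1]);return Ro.from_rotvec(np.radians(deg)*ax).as_matrix()@ori(a[:2])
E
python3 - <<'E'
from h import *
from cell import env
R=tilt(g,13)
C=np.array(gp(-.146,.115)); T=C-.008*R[:,2]
print(T,env.solve_ik(T,R))
env.goto(T,R);env.dwell(.2)
o=env.get_obs();print(o['t'],o['eef_pos'],o['contact_force'],o['wrist_torque'],o['grip_width'])
q=env.get_image("wrist");cv2.imwrite("pics/w4.png",q["image"]);np.savez('w4.npz',**wcam(o,q))
q=env.get_image("scene");cv2.imwrite("pics/s4.png",cv2.resize(q["image"][150:330,230:490],(780,540)))
q=env.get_image("top");cv2.imwrite("pics/t4.png",cv2.resize(q["image"][160:340,230:490],(780,540),interpolation=cv2.INTER_CUBIC))
E
```

```text
[0.47128206 0.14550786 0.12279496] [-0.77108624  0.20733581  0.28024203  1.94577402  0.15029821  1.12157365
  0.94098058]
7.175 [0.47112863 0.146931   0.12265649] [ 0.38850745 -0.54316248 -2.10350138] [ 0.52664349 -0.05099533 -0.01659435] 0.010489045044023764
```

View pics/w4.png

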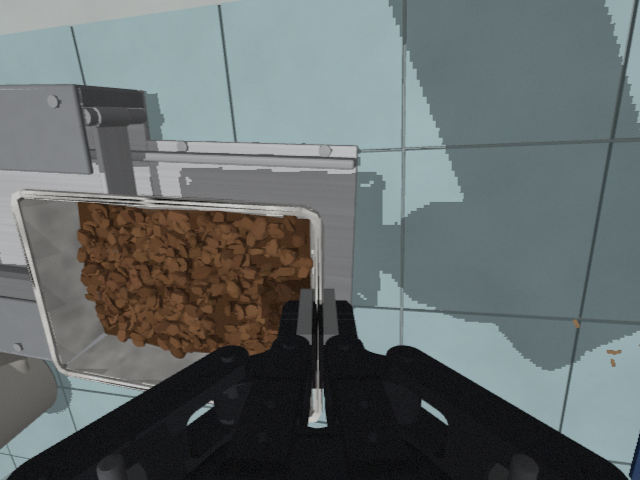

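View pics/s4.png

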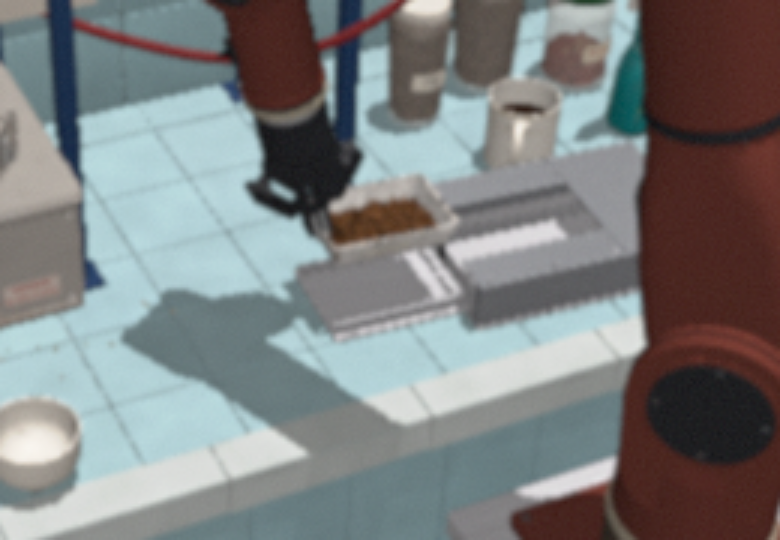

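View pics/t4.png

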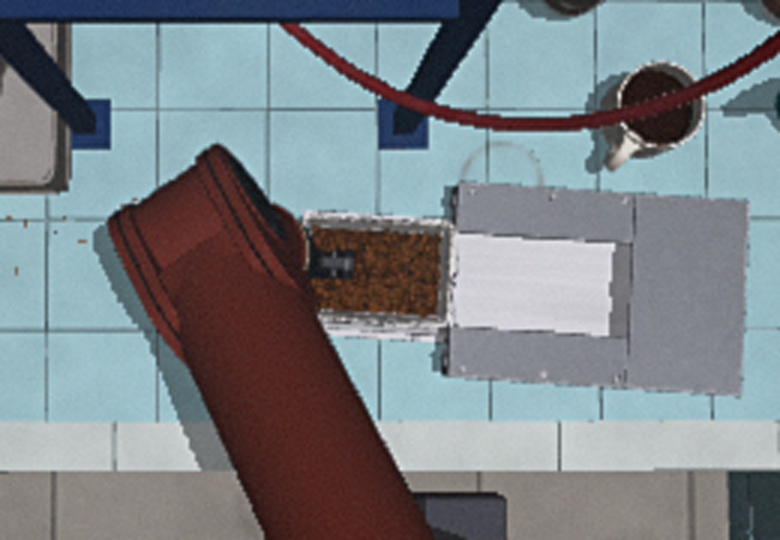

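```bash
python3 - <<'E'
from h import *
for z in(.109,.114,.118):
    b=fit('w4.npz',[(13,194),(62,374),(323,208),None],z);print(b)
    th=np.radians(b[1][0]);c=b[0]+.0715*np.array([np.cos(th),np.sin(th)]);d=c-G0;print('  centre gate',d@g,d@gl)
print('lane yaw',np.degrees(np.arctan2(g[1],g[0])))
i=cv2.imread('pics/w4.png');cv2.imwrite('pics/w4c.png',cv2.resize(i[70:250,60:380],(0,0),fx=2.5,fy=2.5,interpolation=cv2.INTER_CUBIC))
i=cv2.imread('pics/t4.png');cv2.imwrite('pics/t4c.png',cv2.resize(i[180:380,280:480],(0,0),fx=3,fy=3,interpolation=cv2.INTER_CUBIC))
E
```

```text
(array([0.473 , 0.1465]), array([-9.293e+01, -3.400e-01, -5.000e-02]), array([-0. , -0.2,  0.1,  0.2, -0.1,  0. , -0. ]))
  centre gate -0.07740258111884124 0.0024891204944546552
(array([0.4719, 0.1477]), array([-92.69,   1.34,   0.1 ]), array([-0.1, -1. ,  0.5,  0.8, -0.3,  0.3,  0. ]))
  centre gate -0.07853526326971824 0.0016153996632905718
(array([0.471 , 0.1487]), array([-92.5 ,   2.65,   0.21]), array([-0.2, -1.7,  0.9,  1.4, -0.5,  0.4,  0.1]))
  centre gate -0.0794809291690991 0.0008914409494016498
lane yaw -93.60063829478433
```

View pics/w4c.png

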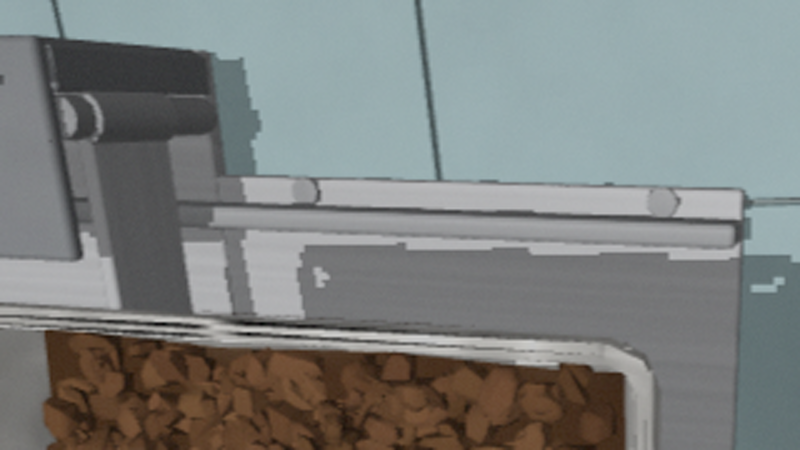

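View pics/t4c.png

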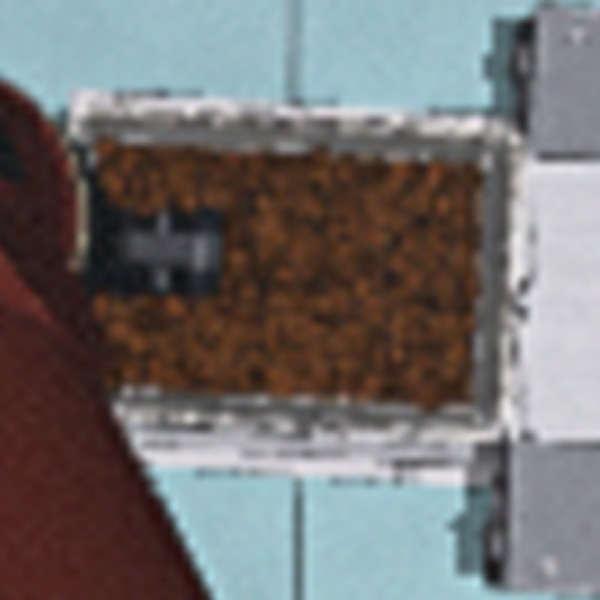

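```bash
python3 - <<'E'
from h import *
p=dict(np.load('w4.npz'))
k=lambda u,v:(60+u/2.5,70+v/2.5)
for n,l,z in(('bar in top',[(240,229),(735,246)],.019),('bar in bottom',[(240,232),(735,249)],.006),('bar out',[(240,207),(735,222)],.019),('plate out',[(300,178),(742,190)],.006),('flap face',[(178,210),(190,310)],.048),('plate end',[(742,190),(737,440)],.006)):
    P=[ray(p,k(*q),z)[:2] for q in l];d=P[1]-P[0]
    print(n,[((X-G0)@g).round(4).tolist() for X in P],[((X-G0)@gl).round(4).tolist() for X in P],np.degrees(np.arctan2(-d[1],-d[0])).round(2))
# top estimate of tray rim
c=lambda u,v:(230+(280+u/3)/3-.33,160+(180+v/3)/3-.33)
for q in[(75,95),(515,125),(500,430),(90,415)]:
    X=ray(TOP,c(*q),.114)[:2]-G0;print(X@g,X@gl)
E
```

```text
bar in top [-0.0139, -0.1477] [-0.0494, -0.0495] -93.58
bar in bottom [-0.0042, -0.1461] [-0.0467, -0.0469] -93.54
bar out [-0.0148, -0.1475] [-0.0552, -0.0551] -93.67
plate out [-0.0253, -0.1473] [-0.0621, -0.0614] -93.91
flap face [-0.0194, -0.0184] [-0.0575, -0.0335] 174.1
plate end [-0.1473, -0.1484] [-0.0614, 0.0043] 177.31
-0.14707446401748323 0.05206175690665105
-0.009702537113401523 0.05112934256097583
-0.009289768135859484 -0.04386965398751238
-0.13647538368621798 -0.046991074700096946
```

```bash
python3 - <<'E'
from h import *
from cell import env
o=env.get_obs();e=np.array(o['eef_pos'])
T=e.copy();T[:2]+=-gl*.0023-g*.0015*0;T[2]=.075
R=tilt(g,13)
env.move_straight(T,speed=.08,orientation=R)
T[2]=.036
print(env.move_straight(T,speed=.025,threshold=3))
o=env.get_obs();print(o['t'],o['eef_pos'],o['contact_force'],o['wrist_torque'],o['grip_width'])
q=env.get_image("wrist");cv2.imwrite("pics/w5.png",q["image"]);np.savez('w5.npz',**wcam(o,q))
q=env.get_image("scene");cv2.imwrite("pics/s5.png",cv2.resize(q["image"][180:280,300:460],(800,500),interpolation=cv2.INTER_CUBIC))
E
```

```text
True
9.2667 [0.46887584 0.14618515 0.04192964] [-0.94292906 -0.0488549   5.31156844] [-0.0916968   0.17469034 -0.0109262 ] 0.009459578676259971
```

View pics/w5.png

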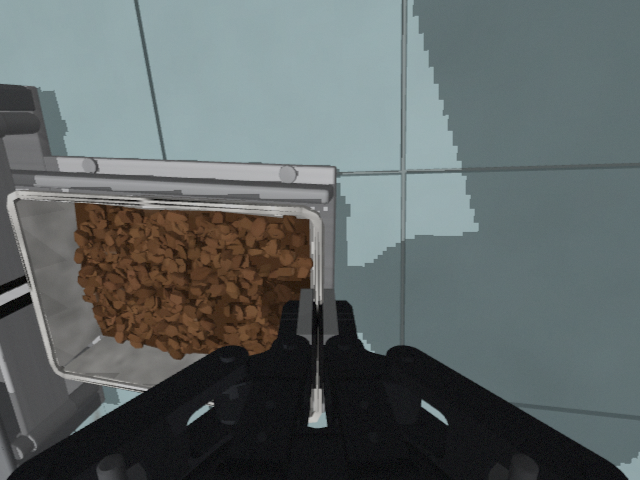

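View pics/s5.png

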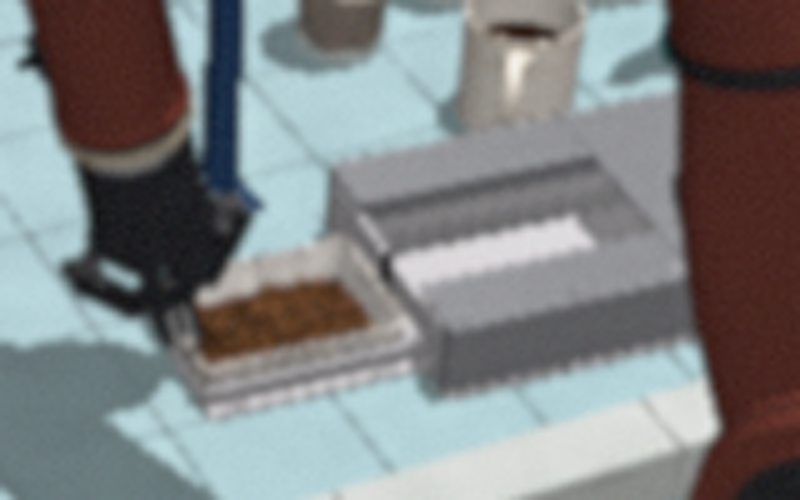

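The tray stands on the lane floor between the rails: contact came at TCP z = 0.042, level, with its front end just short of the shut flaps. I release, back off and shut the fingers behind it.

```bash
python3 - <<'E'
from h import *
from cell import env
env.command_gripper(.3)
o=env.get_obs();e=np.array(o['eef_pos']);R=np.array(o['eef_rot'])
print(o['t'],o['contact_force'],o['grip_width'])
env.move_straight(e-.07*R[:,2],speed=.1)
Rg=ori(g)
P=gp(-.182,.11)
env.goto(P,Rg)
env.command_gripper(0,f_grip=60)
env.dwell(.1)
o=env.get_obs();print(o['t'],o['eef_pos'],o['contact_force'],o['grip_width'])
q=env.get_image("wrist");cv2.imwrite("pics/w6.png",q["image"]);np.savez('w6.npz',**wcam(o,q))
q=env.get_image("top");cv2.imwrite("pics/t6.png",cv2.resize(q["image"][160:340,230:490],(780,540),interpolation=cv2.INTER_CUBIC))
E
```

```text
9.725 [-1.04201828 -0.05996018 -0.26415511] 0.30058052816251346
11.35 [0.4732531  0.17996536 0.10979027] [-0.30170012  0.83534087 -0.18279297] -0.0017220123695638864
```

View pics/w6.png

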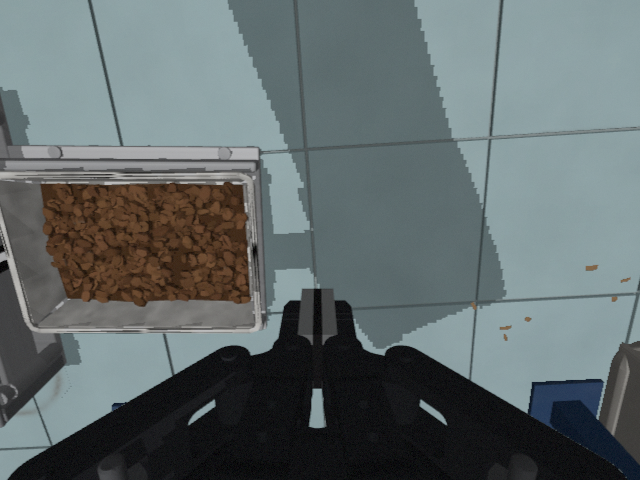

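View pics/t6.png

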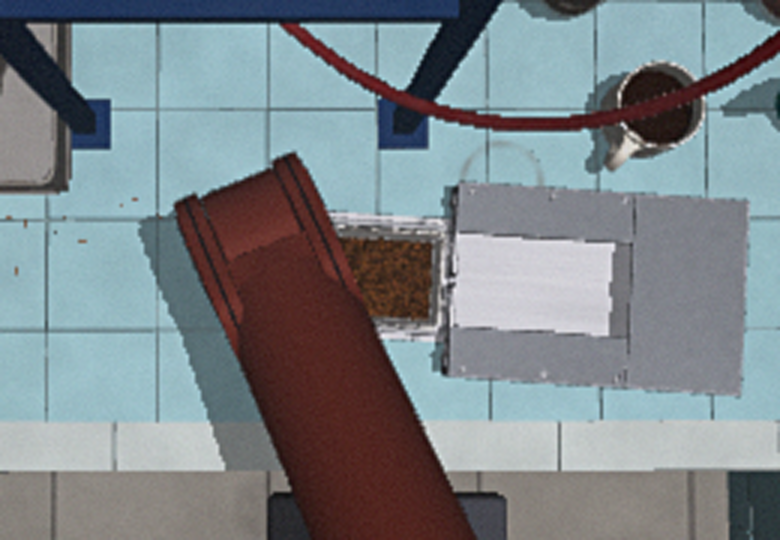

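```bash
python3 - <<'E'
from h import *
from cell import env
Rg=ori(g);Z=.041
env.move_straight(gp(-.182,Z),speed=.1,orientation=Rg)
def rep(s):
    o=env.get_obs();f=np.array(o['contact_force']);d=np.array(o['eef_pos'][:2])-G0
    print(s,round(o['t'],2),'x',round(d@g,4),'y',round(d@gl,4),'z',round(o['eef_pos'][2],4),'Fx',round(f[:2]@g,2),'Fy',round(f[:2]@gl,2),'Fz',round(f[2],2));return f
rep('down')
for x in(-.165,-.15,-.13,-.11,-.09,-.06):
    s=env.move_straight(gp(x,Z),speed=.05,threshold=9);rep(s)
    if s:break
q=env.get_image("wrist");cv2.imwrite("pics/w7.png",q["image"])
E
```

```text
down 12.29 x -0.1821 y 0.0004 z 0.0415 Fx 0.05 Fy 0.06 Fz 0.55
False 12.78 x -0.1647 y 0.0001 z 0.0412 Fx -0.43 Fy -1.05 Fz 0.11
False 13.23 x -0.1495 y -0.0 z 0.041 Fx -0.09 Fy -0.79 Fz 0.08
False 13.78 x -0.1294 y -0.0 z 0.041 Fx 0.6 Fy -0.55 Fz -0.43
False 14.33 x -0.1093 y -0.0 z 0.041 Fx 0.33 Fy 0.01 Fz 0.39
False 14.88 x -0.0894 y -0.0 z 0.041 Fx 0.5 Fy -0.14 Fz 0.58
True 15.21 x -0.0823 y -0.0002 z 0.0408 Fx 0.43 Fy 0.1 Fz 0.05
```

View pics/w7.png

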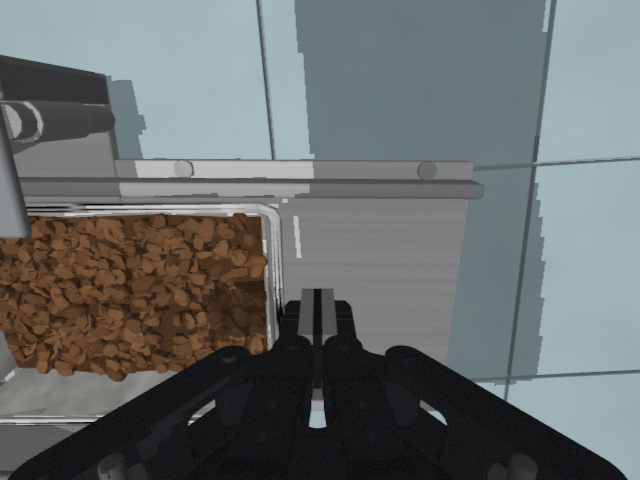

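```bash
python3 - <<'E'
from h import *
from cell import env
q=env.get_image("scene");cv2.imwrite("pics/s7.png",cv2.resize(q["image"][180:280,320:480],(800,500),interpolation=cv2.INTER_CUBIC))
q=env.get_image("top");cv2.imwrite("pics/t7.png",cv2.resize(q["image"][200:310,330:490],(800,550),interpolation=cv2.INTER_CUBIC))
E
```

```text
(no output)
```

View pics/s7.png

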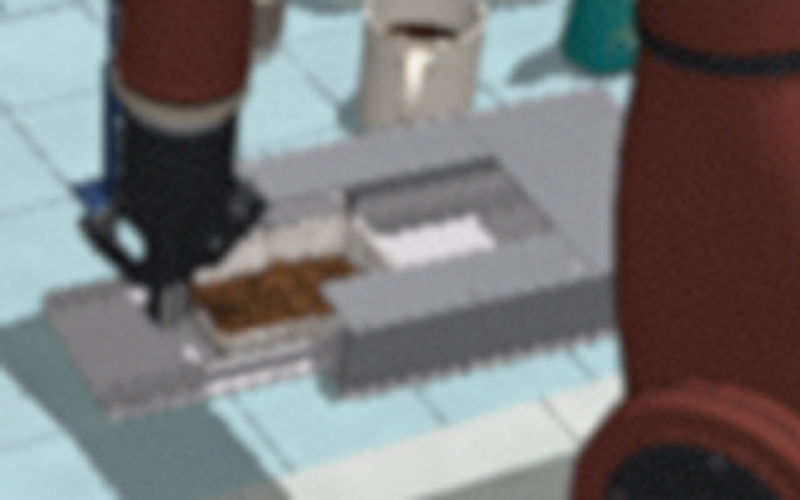

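View pics/t7.png

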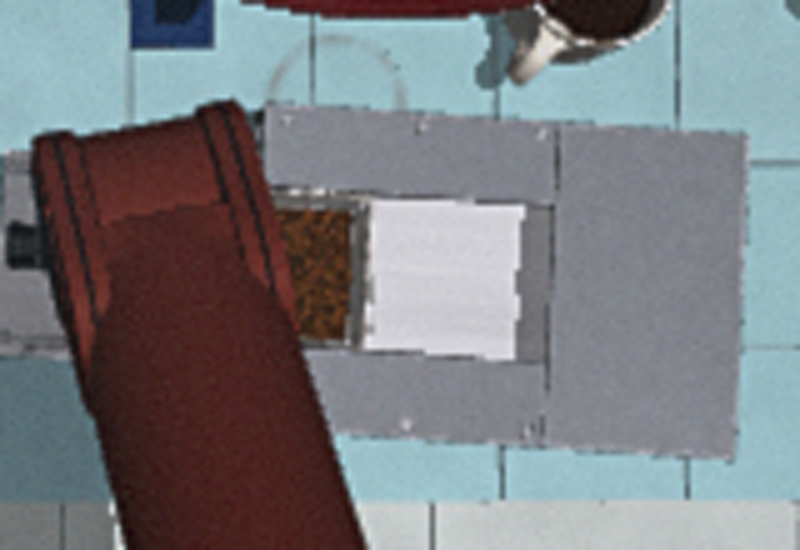

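The tray's front end is through the gate. It sits straight in the lane with both flaps swung inward, so I keep pushing.

```bash
cat >> h.py <<'E'
def rep(env,s):
    o=env.get_obs();f=np.array(o['contact_force']);d=np.array(o['eef_pos'][:2])-G0
    print(s,round(o['t'],2),'x',round(d@g,4),'y',round(d@gl,4),'z',round(o['eef_pos'][2],4),'Fx',round(f[:2]@g,2),'Fy',round(f[:2]@gl,2),'Fz',round(f[2],2),flush=True);return f
E
python3 - <<'E'
from h import *
from cell import env
print('front gate x',(ray(TOP,(403.2,256),.034)[:2]-G0)@g)
Z=.041
for x in(-.07,-.05,-.03,-.01,.01,.03):
    s=env.move_straight(gp(x,Z),speed=.035,threshold=10);f=rep(env,s)
q=env.get_image("wrist");cv2.imwrite("pics/w8.png",q["image"])
q=env.get_image("top");cv2.imwrite("pics/t8.png",cv2.resize(q["image"][200:310,330:490],(800,550),interpolation=cv2.INTER_CUBIC))
E
```

```text
front gate x 0.07054393152248929
False 15.89 x -0.0697 y 0.0 z 0.041 Fx -0.3 Fy -0.72 Fz -0.28
False 16.62 x -0.0497 y -0.0 z 0.041 Fx -0.37 Fy 0.37 Fz -0.19
False 17.34 x -0.0297 y 0.0 z 0.041 Fx -0.01 Fy 0.22 Fz 0.13
False 18.07 x -0.0097 y -0.0 z 0.041 Fx -0.32 Fy -0.17 Fz -0.03
False 18.79 x 0.0103 y -0.0 z 0.041 Fx -0.36 Fy 0.59 Fz -0.05
False 19.52 x 0.0303 y -0.0 z 0.041 Fx -0.21 Fy 0.11 Fz -0.16
```

View pics/w8.png

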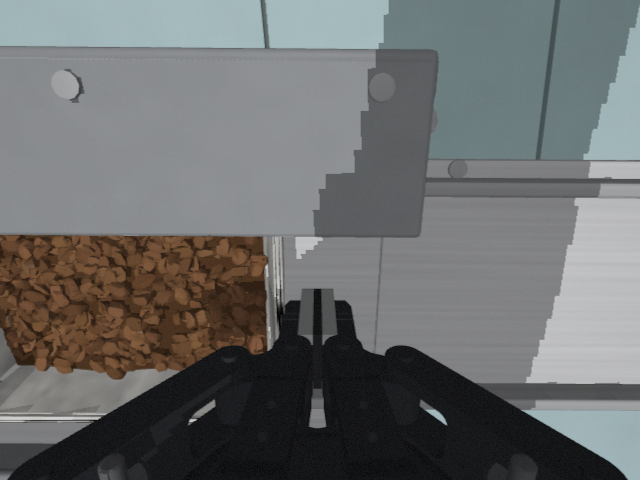

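View pics/t8.png

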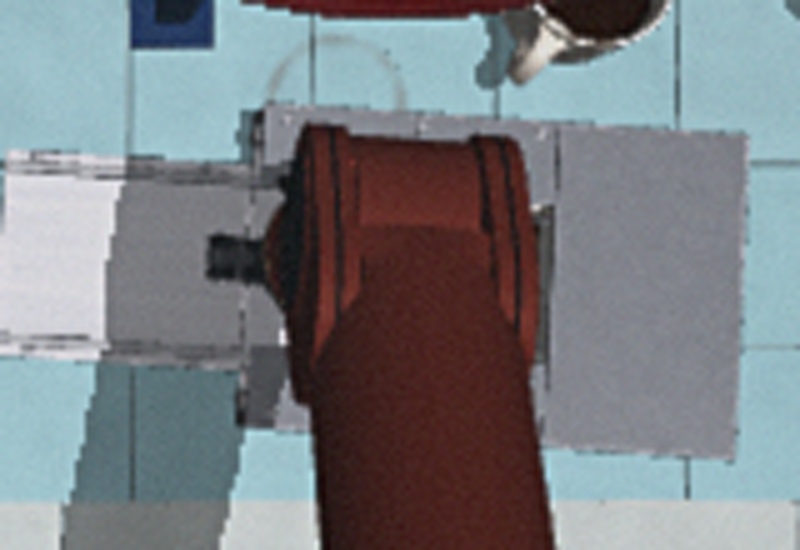

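```bash
python3 - <<'E'
from h import *
from cell import env
Z=.041
s=env.move_straight(gp(.058,Z),speed=.03,threshold=6);rep(env,s)
s=env.move_straight(gp(.098,Z),speed=.012,threshold=4.5);rep(env,s)
env.dwell(.1);rep(env,s)
q=env.get_image("wrist");cv2.imwrite("pics/w9.png",q["image"])
E
```

```text
False 20.7 x 0.0581 y -0.0 z 0.041 Fx 0.91 Fy 0.74 Fz -0.46
True 22.7 x 0.0828 y -0.0002 z 0.0408 Fx -1.68 Fy 0.33 Fz 1.54
True 22.8 x 0.0828 y -0.0003 z 0.0407 Fx -1.65 Fy 0.96 Fz 2.43
```

View pics/w9.png

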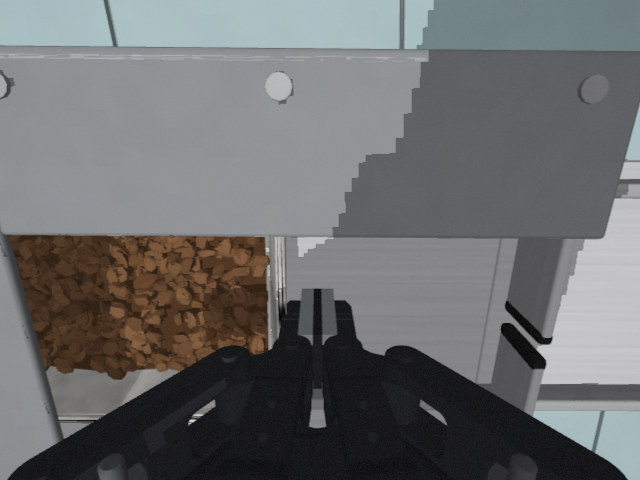

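Both flaps have already shut behind the hand, at (530,290) and (520,360). A contact was felt at TCP x = 82.8 mm, which puts the tray centre near 164 mm. I press on in small steps.

```bash
python3 - <<'E'
from h import *
from cell import env
Z=.041
for x in(.0838,.0848,.0858,.0868,.0878):
    s=env.move_straight(gp(x,Z),speed=.008,threshold=20);rep(env,s)
q=env.get_image("wrist");cv2.imwrite("pics/w10.png",q["image"])
E
```

```text
False 23.17 x 0.083 y -0.0004 z 0.0407 Fx -5.48 Fy -0.31 Fz -0.23
False 23.44 x 0.0833 y -0.0005 z 0.0407 Fx -8.23 Fy -0.57 Fz -0.62
False 23.72 x 0.084 y -0.0005 z 0.0407 Fx -9.77 Fy -0.96 Fz 0.75
False 23.99 x 0.0849 y -0.0005 z 0.0407 Fx -10.04 Fy -0.16 Fz 1.1
False 24.27 x 0.0858 y -0.0005 z 0.0407 Fx -9.78 Fy -0.77 Fz 0.74
```

View pics/w10.png

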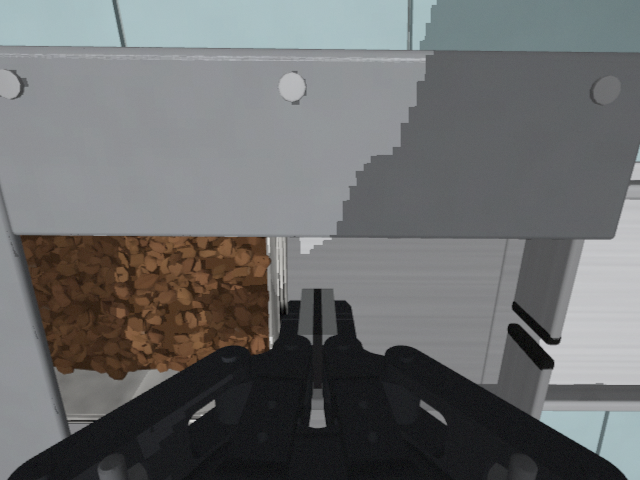

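```bash
python3 - <<'E'
from h import *
from cell import env
Z=.041
for x in(.0888,.0897):
    s=env.move_straight(gp(x,Z),speed=.008,threshold=20);rep(env,s)
s=env.move_straight(gp(.080,Z),speed=.03);rep(env,s)
q=env.get_image("wrist");cv2.imwrite("pics/w11.png",q["image"])
env.move_straight(gp(.078,.16),speed=.1);rep(env,'up')
env.goto(gp(-.10,.28),ori(g))
env.dwell(.2)
for n in("scene","top","wrist"):
    q=env.get_image(n);im=q["image"]
    im={'scene':lambda:im[170:290,310:500],'top':lambda:im[190:320,330:520],'wrist':lambda:im}[n]()
    cv2.imwrite(f"pics/{n}12.png",im if n=='wrist' else cv2.resize(im,(780,int(780*im.shape[0]/im.shape[1])),interpolation=cv2.INTER_CUBIC))
rep(env,'end')
E
```

```text
False 24.59 x 0.0868 y -0.0005 z 0.0407 Fx -10.41 Fy -1.25 Fz 0.03
False 24.86 x 0.0877 y -0.0004 z 0.0407 Fx -10.4 Fy -0.94 Fz 0.12
False 25.33 x 0.0802 y -0.0 z 0.041 Fx 0.32 Fy 0.95 Fz 0.16
up 26.73 x 0.078 y -0.0004 z 0.1594 Fx -0.86 Fy -1.14 Fz -0.12
end 27.94 x -0.0993 y 0.0 z 0.2796 Fx 0.11 Fy -0.45 Fz -1.29
```

View pics/w11.png

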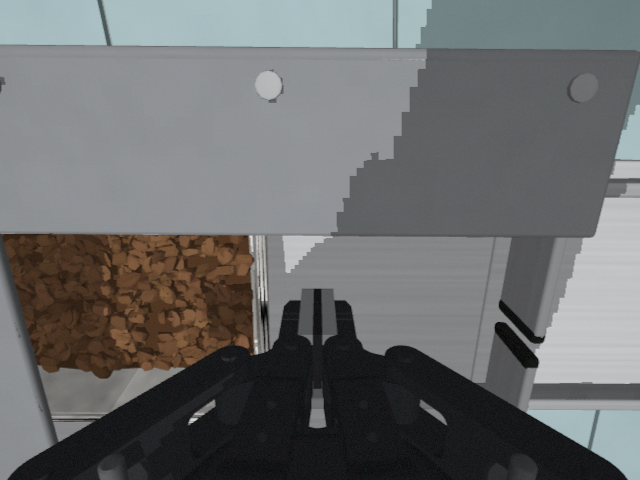

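View pics/scene12.png

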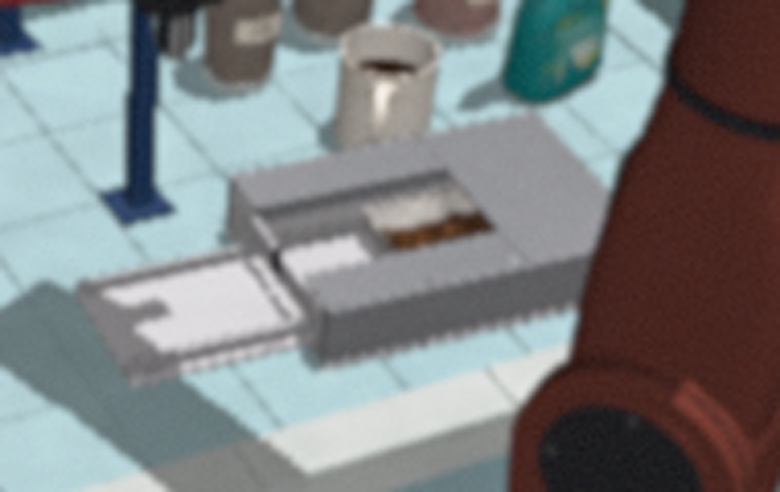

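View pics/top12.png

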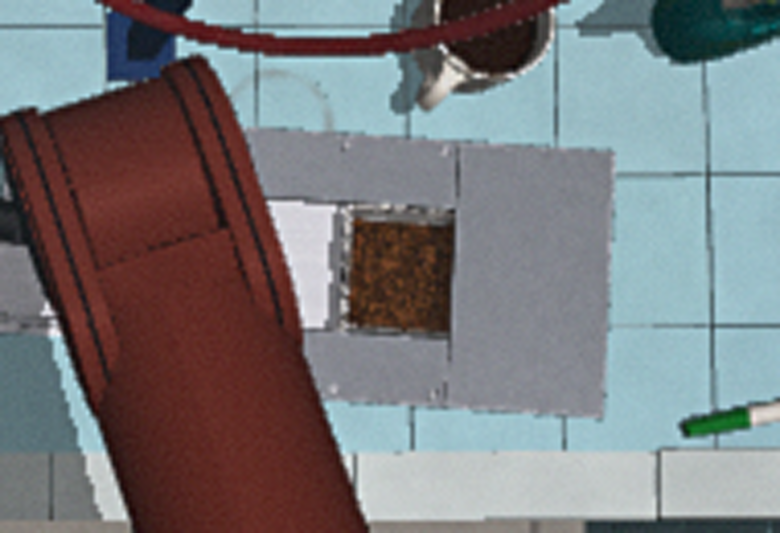

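View pics/wrist12.png

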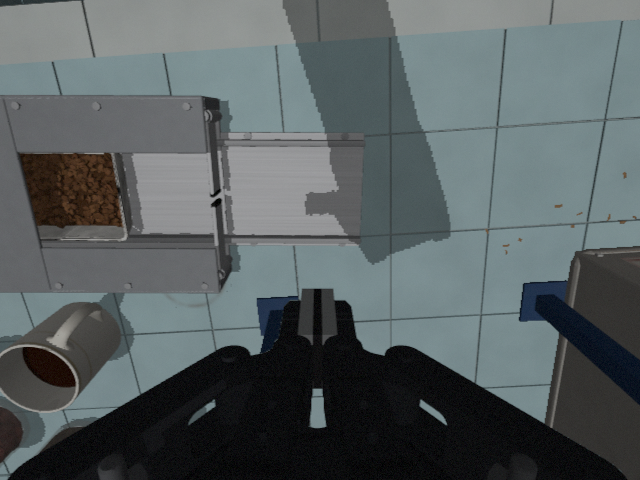

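```bash
python3 - <<'E'
from cell import env
env.close_job()
E
```

```text
the job is handed in; nothing more can be done
```

The tray is in the keeper, and I handed the job in at about 28 s of the 58 s allowed. The call gave no verdict.

**Placing:** I pinched the rim of the tray's end wall, carried it to the lane and set it down between the rails. I then pushed it through the flaps with shut fingers behind it.

**Stop:** I felt first contact with the tray centre near gate x = 164 mm. The force then levelled off at about 10 N while the hand moved on about 4.5 mm. That puts the stop inside the good range by my estimate; I could not see it directly.

**Last pictures:** The tray lies flat in the box, both flaps are shut behind it, and the hand is well clear with no contact force. The mug looks unmoved. The bowl and scoop were not in those last pictures; I last saw them undisturbed early on and moved nothing near them afterwards.

**What went less smoothly:**
- **Tilt on lifting:** the tray sagged about 13° at first lift because the pads lined up with the leaning wall. I tilted the hand to level it before carrying it over the lane.
- **Push halt:** one push step stopped on a brief force spike of at least 9 N as the tray was going through the flaps. The pictures showed nothing stuck, so I carried on.

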